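Find the rocking tub lid and hold it shut

TASK

One of the four tub lids in the baking pan is not seated: press the lids at their edges one after another until one rocks and tips down under your fingertip. Then press that lid down by its middle until it sits level and fully home on its tub like the others, and finish while still holding it down, because the spring inside would lift it again. Do not pick up any lid, and leave everything else where it is.

Things in the scene. Friction and masses are not known exactly. Their poses are not given: they have to be found in the camera images.
- lid_a: Loose steel lid of tub_a, about 300 g: level disc 116 mm across, 6 mm thick, with a black knob at its middle (28 mm across, flat top 24 mm above the disc's underside), a 7 mm skirt that hides the rim, and a plug 90 mm across, 8 mm deep, below. Origin: centre of the disc's underside, z up. It is at rim height on a sound tub. Fingertips can press 30 to 55 mm from the centre. All four look alike.
- tub_a: White tub fixed in the pan (near row, left seen from the robot), 112 mm across. Origin: centre of its foot; rim at z = 60 mm. In one tub, another each time, a sprung plate 40 mm across holds the lid level 4 mm above the rim: 2 to 4 N on the lid's edge tips it down about 0.1 rad, let go it levels; about 10 N on the knob brings it down to the rim, let go it rises. Other lids are firm.
- lid_b: Loose steel lid of tub_b, about 300 g: level disc 116 mm across, 6 mm thick, with a black knob at its middle (28 mm across, flat top 24 mm above the disc's underside), a 7 mm skirt that hides the rim, and a plug 90 mm across, 8 mm deep, below. Origin: centre of the disc's underside, z up. It is at rim height on a sound tub. Fingertips can press 30 to 55 mm from the centre. All four look alike.
- tub_b: White tub fixed in the pan (near row, right seen from the robot), 112 mm across. Origin: centre of its foot; rim at z = 60 mm. In one tub, another each time, a sprung plate 40 mm across holds the lid level 4 mm above the rim: 2 to 4 N on the lid's edge tips it down about 0.1 rad, let go it levels; about 10 N on the knob brings it down to the rim, let go it rises. Other lids are firm.
- lid_c: Loose steel lid of tub_c, about 300 g: level disc 116 mm across, 6 mm thick, with a black knob at its middle (28 mm across, flat top 24 mm above the disc's underside), a 7 mm skirt that hides the rim, and a plug 90 mm across, 8 mm deep, below. Origin: centre of the disc's underside, z up. It is at rim height on a sound tub. Fingertips can press 30 to 55 mm from the centre. All four look alike.
- tub_c: White tub fixed in the pan (far row, left seen from the robot), 112 mm across. Origin: centre of its foot; rim at z = 60 mm. In one tub, another each time, a sprung plate 40 mm across holds the lid level 4 mm above the rim: 2 to 4 N on the lid's edge tips it down about 0.1 rad, let go it levels; about 10 N on the knob brings it down to the rim, let go it rises. Other lids are firm.
- lid_d: Loose steel lid of tub_d, about 300 g: level disc 116 mm across, 6 mm thick, with a black knob at its middle (28 mm across, flat top 24 mm above the disc's underside), a 7 mm skirt that hides the rim, and a plug 90 mm across, 8 mm deep, below. Origin: centre of the disc's underside, z up. It is at rim height on a sound tub. Fingertips can press 30 to 55 mm from the centre. All four look alike.
- tub_d: White tub fixed in the pan (far row, right seen from the robot), 112 mm across. Origin: centre of its foot; rim at z = 60 mm. In one tub, another each time, a sprung plate 40 mm across holds the lid level 4 mm above the rim: 2 to 4 N on the lid's edge tips it down about 0.1 rad, let go it levels; about 10 N on the knob brings it down to the rim, let go it rises. Other lids are firm.
- nozzle: Bystander: steel piping nozzle, cone 32 mm across and 45 mm high, in the pan between the tubs. Origin: centre of its underside.
- cutter: Bystander: steel ring cutter, 52 mm across and 35 mm high, in the pan between the tubs. Origin: centre of its underside.
- timer: Bystander: white kitchen timer, 48 mm across and 34 mm high, in the pan between the tubs. Origin: centre of its underside.
- scraper: Bystander: steel dough scraper with wooden grip lying at the left, 120 mm wide. Origin: centre of its underside.
- mug: Bystander: white mug, 80 mm across and 90 mm high, at the left. Origin: centre of its underside.
- bottle: Bystander: brown bottle, 60 mm across and 170 mm high, at the right. Origin: centre of its underside.
- bowl: Bystander: steel bowl, 140 mm across and 50 mm high, at the right. Origin: centre of its underside.
Not all that is in view belongs to the job. Leave any blue or green look-alike of the tub_d alone. Leave any green or pink look-alike of the tub_a alone.

How it is judged:
By the outcome, as a careful person would: the job done as asked, in the order asked, and still so for the second after the job is handed in, while the arm keeps its last pose, push and grip.
It also fails if it takes over 54 s, if anything falls off the work surface, if the arm or the gripper's body presses on something with over 40 N, if the wrist force passes 120 N, or if a joint passes its speed limit or range.

ROBOT

A 6-joint arm with a two-finger parallel gripper is mounted at the origin on the work surface. World frame = base frame: x ahead of the robot, y to its left, z up, the work surface at z = 0. Lengths are in m, angles in rad, forces in N, time in s.
With the tool pointing down it reaches from about 0.3 to 0.875 m from the base axis. Payload 6.4 kg.
Tool frame: the origin (TCP) lies midway between the tips of the shut fingers; the grasp point (between the pads) lies ctrl.grip_point_offset behind it (ctrl.grip_point_offset is the distance from the TCP to the grasp point, in m); z points along the fingers, y is the direction in which the jaws open and shut (so a half turn about z gives the same grasp; the last joint's range is limited). The gripper opens to 85 mm and grips with 20 to 120 N. Pads are 22 mm wide; open, the fingers measure 114 mm over their backs; the gripper's body (76 mm by 85 mm) begins 54 mm behind the grasp point. The pads swing forward as they close: fully open they stand 13 mm farther back than shut.
Start: joints at [-1.386, 0.181, 1.607, -0, 1.354, -0.206], TCP at [0.219, -0.532, 0.231] pointing down, gripper open.
Joint ranges: [-2.99, 2.99], [-0.89, 2.07], [0.3, 2.58], [-1.14, 4.28], [0, 2.63], [-3.12, 3.12]. Speed limits (rad/s): [2.57, 2.57, 3.01, 3.14, 3.14, 3.14].

INTERFACE

Orientations are given as a unit quaternion [w, x, y, z].
In Python, from bench import ctrl, viewer gives the robot as it stands.
- The arm moves only by the shell command python3 -m handwheel 'ROWS' [OPENING]. ROWS is JSON, a list of rows, each an object with "travel": the shift along the tool's x, y, z as a fraction of full scale, a list of three; "dr": the turn, a rotation vector about the tool's x, y, z as a fraction of full scale, a list of three. A call has 1 to 20 rows; each row shifts and turns the pose as measured when the row begins, along the tool's axes as they then stand; what a row does not reach is not made up. Full scale, the value 1, is 150 mm for a shift and 30 degrees for a turn. A row lasts 1/12 s, in which the tool goes at most 41.7 mm and 7.16 degrees, less where a joint would pass 70% of its speed; a pose out of reach is approached as far as the arm can. A call with a number of a shift or a turn outside -1 to 1 is refused whole. A call with a gripper value outside its range is refused whole. OPENING is the opening, from -1 (shut) to 1 (fully open), set as the call begins (- or left out, the last holds). The fingers move at their own pace and stop on an object; the grip force is fixed at half the most. Time passes only in rows, so rows that do not move let the fingers close. It gives the time, the measured TCP pose, the force and the opening at its end, in the units of the state.
- ctrl.get_obs(): the state, without advancing time (a new reading comes with each control period).
- viewer.camera(name): name is "scene" or "top" or "wrist"; returns the picture (384x512x3 uint8, red, green, blue); there is no depth.
- viewer.get_calibration(name): a dict with "camera_matrix" (3x3 intrinsics, pixels), "k1" (the pictures are not rectified: a ray, as slopes to the right and down, at radius r is drawn at 1 + k1 r^2 times it, then the intrinsics apply), "R" (3x3) and "t" (3): a world point X has camera coordinates R X + t. Camera axes: x right, y down, z forward; pixel columns grow to the right and rows downward; lengths in m; the calibration is good to about 2 mm. A picture is of the moment at which its call begins: read the wrist's pose just before it. get_calibration takes no time and is no camera call; for the wrist camera it gives the pose at the moment of the call.
- ctrl.hand_in(): hands the job in, once; it reports no verdict.
The state is a dict: "time_s": time; "q": joint angles; "dq": joint speeds; "joint_efforts": joint torques, N m; "eef_pos": TCP position; "eef_rot": TCP orientation; "wrist_force": force on the tool from outside, world axes, zero at the start; "torque": the same for the moment, N m; "opening": opening from 0.0 (shut) to 1.0 (fully open).
Only numpy, scipy, OpenCV 4.12 (cv2) and the standard library are available. Lean on these libraries where they do the work, as an engineer would, in place of code of your own. Each camera call takes 0.05 s, during which the arm holds its last target. There are 200 camera calls.

## Working session

There is one attempt and no reset: what is moved stays moved. The work goes in short steps, Python scripts to look and compute and a shell command to move; the robot and the scene stay as the last step left them, time stands still between calls to the robot, and variables do not carry over. Pictures are saved under pics/ and viewed, about 8 in all and at most 12, crops included, and the job is handed in when it is done.

```bash
mkdir -p pics
cat > h.py <<'E'
import numpy as np, cv2
from bench import ctrl, viewer
def ray(name,u,v,z,c=None):
    c=c or viewer.get_calibration(name)
    K=np.array(c["camera_matrix"]);R=np.array(c["R"]);t=np.array(c["t"])
    d=np.linalg.solve(K,[u,v,1.]);p=d[:2].copy()
    for _ in range(20): p=d[:2]/(1+c["k1"]*(p@p))
    C=-R.T@t; w=R.T@np.array([p[0],p[1],1]); return C+w*(z-C[2])/w[2]
def snap(name,f):
    im=viewer.camera(name); cv2.imwrite('pics/'+f,im[:,:,::-1]); return im
E
python3 - <<'E'
from h import *
snap('top','top0.png')
o=ctrl.get_obs();print(o)
print(viewer.get_calibration('top'))
print(ctrl.grip_point_offset)
E
```

```text
{'time_s': 0.05, 'q': array([-1.38628549e+00,  1.81525337e-01,  1.60799498e+00, -1.53086914e-05,
        1.35381365e+00, -2.06288679e-01]), 'dq': array([-0.00156661, -0.00039446, -0.00075317, -0.00034522,  0.00064537,
       -0.00078063]), 'joint_efforts': array([ 9.82835445e-04, -4.46249771e+01, -3.52577233e+01, -2.79661872e-04,
        4.29225693e-03,  1.44760355e-05]), 'eef_pos': array([ 0.21894808, -0.53108808,  0.23039928]), 'eef_rot': array([-8.70687232e-04,  9.80969438e-01,  1.94160252e-01,  2.00734942e-06]), 'wrist_force': array([ 0.99079727,  0.19866196, -0.0932122 ]), 'torque': array([-0.02796869,  0.03399972, -0.07550516]), 'opening': 1.0017912130003601}
{'camera_matrix': array([[369.45729748,   0.        , 254.33884732],
       [  0.        , 369.45729748, 187.61843768],
       [  0.        ,   0.        ,   1.        ]]), 'k1': -0.0011025966989425021, 'R': array([[ 0.02485429, -0.99962554, -0.01144778],
       [-0.98549473, -0.02257673, -0.16819761],
       [ 0.16787617,  0.01546216, -0.98568682]]), 't': array([-0.04188822,  0.57383571,  1.44634948])}
0.0187
```

View pics/top0.png

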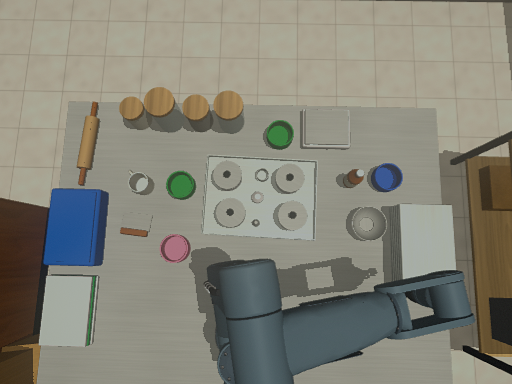

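Run:
```python
from h import *
for n,u,v in [('a',230,212),('b',292,215),('c',227,174),('d',290,178)]: print(n,ray('top',u,v,.087))
for u,v in [(206,157),(316,160),(313,239)]: print(ray('top',u,v,.01))
im=cv2.imread('pics/top0.png')
cv2.imwrite('pics/c0.png',cv2.resize(im[145:250,195:325],None,fx=6,fy=5.7,interpolation=3)[:600])
```

```text
a [0.46951774 0.0636998  0.087     ]
b [ 0.46353688 -0.17777874  0.087     ]
c [0.62041009 0.0810469  0.087     ]
d [ 0.60987843 -0.16875018  0.087     ]
[0.70748787 0.17950379 0.01      ]
[ 0.70467636 -0.28336215  0.01      ]
[ 0.3757255 -0.27021    0.01     ]
```

View pics/c0.png

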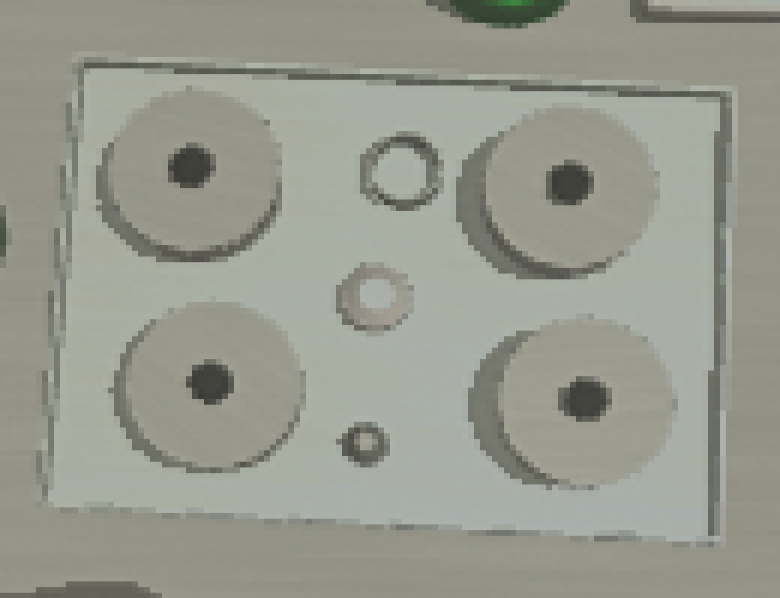

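```bash
python3 -m handwheel '[{"travel":[0,0,0],"dr":[0,0,0.2]},{"travel":[0,0,0],"dr":[0,0,0.2]},{"travel":[0,0,0],"dr":[0,0,0.2]},{"travel":[0,0,0],"dr":[0,0,0.15]},{"travel":[0,0,0],"dr":[0,0,0]}]' -1
cat > go.py <<'E'
import sys
from h import *
from scipy.spatial.transform import Rotation as Ro
q=ctrl.get_obs(); w,x,y,z=q['eef_rot']; R=Ro.from_quat([x,y,z,w])
Rt=Ro.from_matrix(np.diag([1.,-1,-1]))
T=np.array([float(a) for a in sys.argv[1:4]])
print('t',q['time_s'],'pos',q['eef_pos'].round(4),'F',q['wrist_force'].round(2),'op',q['opening'].round(2))
print('travel',(R.inv().apply(T-q['eef_pos'])/.15).round(3),'dr',((R.inv()*Rt).as_rotvec()/np.radians(30)).round(3))
E
python3 go.py 0.4215 -0.178 0.2
```

```text
time_s: 0.47
eef_pos: [0.2185, -0.5289, 0.2268]
eef_rot: [-0.004, 1.0, -0.01, -0.001]
wrist_force: [-0.3, -1.1, 0.1]
opening: 0.301Traceback (most recent call last):
  File "go.py", line 7, in <module>
    print('t',q['time_s'],'pos',q['eef_pos'].round(4),'F',q['wrist_force'].round(2),'op',q['opening'].round(2))
                                                                                         ^^^^^^^^^^^^^^^^^^
AttributeError: 'float' object has no attribute 'round'
```

```bash
sed -i "s/q\['opening'\].round(2)/round(q['opening'],2)/" go.py
python3 -m handwheel '[{"travel":[0.135,-0.234,0],"dr":[0,0,0]},{"travel":[0.135,-0.234,0],"dr":[0,0,0]},{"travel":[0.135,-0.234,0],"dr":[0,0,0]},{"travel":[0.135,-0.234,0],"dr":[0,0,0]},{"travel":[0.135,-0.234,0],"dr":[0,0,0]},{"travel":[0.135,-0.234,0],"dr":[0,0,0]},{"travel":[0.135,-0.234,0],"dr":[0,0,0]},{"travel":[0.135,-0.234,0],"dr":[0,0,0]},{"travel":[0.135,-0.234,0],"dr":[0,0,0]},{"travel":[0.135,-0.234,0],"dr":[0,0,0]},{"travel":[0,0,0],"dr":[0,0,0]}]'
python3 go.py 0.4215 -0.178 0.1
```

```text
time_s: 1.38
eef_pos: [0.4265, -0.1679, 0.225]
eef_rot: [-0.007, 1.0, 0.001, -0.002]
wrist_force: [-0.6, 0.6, 0.1]
opening: -0.001
t 1.3833 pos [ 0.4265 -0.1679  0.225 ] F [-0.63  0.64  0.1 ] op -0.0
travel [-0.031  0.079  0.833] dr [-0.027  0.007  0.005]
```

```bash
python3 -m handwheel '[{"travel":[-0.03,0.07,0],"dr":[-0.027,0.007,0.005]},{"travel":[0,0,0],"dr":[0,0,0]}]'
python3 - <<'E'
from h import *
import json
c=viewer.get_calibration('wrist');snap('wrist','w0.png')
print({k:np.array(v).round(3).tolist() for k,v in c.items()})
# predicted knob pixels
for n,P in dict(a=(.4695,.0637),b=(.4635,-.178),c=(.6204,.081),d=(.61,-.169)).items():
    p=np.array(c['R'])@np.array([*P,.087])+c['t']; s=p[:2]/p[2]; s=s*(1+c['k1']*(s@s)); print(n,np.array(c['camera_matrix'])@[*s,1])
E
```

```text
time_s: 1.55
eef_pos: [0.4223, -0.1767, 0.2244]
eef_rot: [0.001, 1.0, 0.006, -0.0]
wrist_force: [-0.1, -0.1, -0.1]
opening: -0.0
{'camera_matrix': [[264.556, 0.0, 254.107], [0.0, 264.556, 192.023], [0.0, 0.0, 1.0]], 'k1': -0.035, 'R': [[0.01, -1.0, 0.0], [-0.964, -0.009, 0.265], [-0.265, -0.003, -0.964]], 't': [-0.181, 0.373, 0.482]}
a [ 28.36141172 138.1596421    1.        ]
b [255.409068   144.80321707   1.        ]
c [-16.11050277 -22.1575744    1.        ]
d [247.32884102 -16.00967797   1.        ]
```

View pics/w0.png

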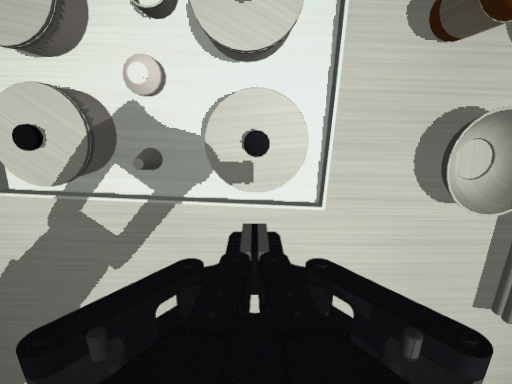

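```bash
python3 -m handwheel '[{"travel":[0,0,0.23],"dr":[0,0,0]},{"travel":[0,0,0.23],"dr":[0,0,0]},{"travel":[0,0,0.23],"dr":[0,0,0]},{"travel":[0,0,0.2],"dr":[0,0,0]},{"travel":[0,0,0],"dr":[0,0,0]}]'; python3 go.py 0.4215 -0.178 0.072
for i in 1 2 ; do :; done
python3 -m handwheel '[{"travel":[0,0,0.02],"dr":[0,0,0]},{"travel":[0,0,0.0],"dr":[0,0,0]}]'
```

```text
time_s: 2.02
eef_pos: [0.4217, -0.1873, 0.0899]
eef_rot: [0.004, 1.0, 0.0, 0.003]
wrist_force: [-1.7, 0.8, -0.5]
opening: -0.003
t 2.0167 pos [ 0.4217 -0.1873  0.0899] F [-1.69  0.84 -0.51] op -0.0
travel [-0.002 -0.063  0.119] dr [ 0.014 -0.013  0.   ]
time_s: 2.18
eef_pos: [0.42, -0.1895, 0.0867]
eef_rot: [0.003, 1.0, -0.002, 0.002]
wrist_force: [-0.1, 1.1, 0.2]
opening: -0.002
```

```bash
python3 -m handwheel '[{"travel":[0,-0.07,0.0],"dr":[0,0,0]},{"travel":[0,0,0.04],"dr":[0,0,0]},{"travel":[0,0,0.0],"dr":[0,0,0]}]'
python3 -m handwheel '[{"travel":[0,0,0.02],"dr":[0,0,0]},{"travel":[0,0,0.0],"dr":[0,0,0]}]'
python3 -m handwheel '[{"travel":[0,0,0.02],"dr":[0,0,0]},{"travel":[0,0,0.0],"dr":[0,0,0]}]'
```

```text
time_s: 2.43
eef_pos: [0.4223, -0.1816, 0.0848]
eef_rot: [0.005, 1.0, -0.003, 0.005]
wrist_force: [0.5, 0.7, -0.6]
opening: 0.001
time_s: 2.6
eef_pos: [0.4237, -0.1821, 0.0835]
eef_rot: [0.006, 1.0, -0.003, 0.007]
wrist_force: [-0.0, -0.2, -1.2]
opening: 0.005
time_s: 2.77
eef_pos: [0.4246, -0.1824, 0.0813]
eef_rot: [0.007, 1.0, -0.002, 0.008]
wrist_force: [0.4, -0.5, 0.3]
opening: 0.001
```

```bash
for i in 1 2 3; do python3 -m handwheel '[{"travel":[0,0,0.03],"dr":[0,0,0]},{"travel":[0,0,0.0],"dr":[0,0,0]}]' | sed -n '2p;4p'; done
```

```text
eef_pos: [0.4249, -0.1825, 0.0766]
wrist_force: [-0.8, 0.6, 0.5]
eef_pos: [0.4249, -0.1825, 0.0715]
wrist_force: [-0.5, 0.3, 0.1]
eef_pos: [0.4263, -0.1835, 0.0709]
wrist_force: [0.5, 0.3, -0.7]
```

```bash
for i in 1 2 3; do python3 -m handwheel '[{"travel":[0,0,0.04],"dr":[0,0,0]}]' | sed -n '2p;4p'; done;  python3 -m handwheel '[{"travel":[0,0,0.0],"dr":[0,0,0]}]' | sed -n '2,4p'
```

```text
eef_pos: [0.4273, -0.1844, 0.0694]
wrist_force: [-36.8, 24.7, 114.2]
eef_pos: [0.4273, -0.1844, 0.0695]
wrist_force: [-37.8, 25.2, 101.7]
eef_pos: [0.4273, -0.1843, 0.0696]
wrist_force: [-28.7, 17.9, 78.0]
eef_pos: [0.4278, -0.1846, 0.0723]
eef_rot: [0.007, 1.0, 0.001, 0.004]
wrist_force: [0.1, 0.1, -0.9]
```

```bash
python3 -m handwheel '[{"travel":[0,0,-0.2],"dr":[0,0,0]},{"travel":[0,0,-0.2],"dr":[0,0,0]},{"travel":[0,-0.235,0],"dr":[0,0,0]},{"travel":[0,-0.235,0],"dr":[0,0,0]},{"travel":[0,-0.235,0],"dr":[0,0,0]},{"travel":[0,-0.235,0],"dr":[0,0,0]},{"travel":[0,-0.235,0],"dr":[0,0,0]},{"travel":[0,-0.235,0],"dr":[0,0,0]},{"travel":[0,-0.22,0],"dr":[0,0,0]},{"travel":[0,0,0],"dr":[0,0,0]},{"travel":[0,0,0],"dr":[0,0,0]}]'; python3 go.py 0.4275 0.064 0.085
```

```text
time_s: 4.52
eef_pos: [0.43, 0.0682, 0.134]
eef_rot: [0.009, 1.0, -0.002, 0.01]
wrist_force: [0.6, -0.6, -0.1]
opening: 0.002
t 4.5167 pos [0.43   0.0682 0.134 ] F [ 0.63 -0.58 -0.12] op 0.0
travel [-0.023  0.022  0.327] dr [ 0.035 -0.036 -0.007]
```

```bash
python3 -m handwheel '[{"travel":[-0.023,0.02,0.16],"dr":[0.03,-0.03,0]},{"travel":[0,0,0.15],"dr":[0,0,0]},{"travel":[0,0,0],"dr":[0,0,0]},{"travel":[0,0,0],"dr":[0,0,0]}]'; python3 go.py 0.4275 0.064 0.078
```

```text
time_s: 4.85
eef_pos: [0.4287, 0.0631, 0.0873]
eef_rot: [0.002, 1.0, -0.001, 0.003]
wrist_force: [0.1, 0.5, 0.7]
opening: 0.001
t 4.85 pos [0.4287 0.0631 0.0873] F [0.08 0.52 0.74] op 0.0
travel [-0.009 -0.006  0.062] dr [ 0.006 -0.012 -0.005]
```

```bash
python3 -m handwheel '[{"travel":[0,0,0.03],"dr":[0,0,0]},{"travel":[0,0,0.03],"dr":[0,0,0]},{"travel":[0,0,0],"dr":[0,0,0]}]' | sed -n '2p;4p'
python3 -m handwheel '[{"travel":[0,0,0.02],"dr":[0,0,0]},{"travel":[0,0,0],"dr":[0,0,0]}]' | sed -n '2p;4p'
python3 -m handwheel '[{"travel":[0,0,0.015],"dr":[0,0,0]}]' | sed -n '2p;4p'
```

```text
eef_pos: [0.4301, 0.0612, 0.0795]
wrist_force: [0.2, 0.2, 0.1]
eef_pos: [0.4311, 0.0606, 0.0773]
wrist_force: [-0.3, -0.2, 0.5]
eef_pos: [0.4318, 0.0605, 0.0756]
wrist_force: [-0.0, -0.5, 0.2]
```

```bash
python3 -m handwheel '[{"travel":[-0.025,0,0.015],"dr":[0,0,0]}]' | sed -n '2p;4p'
python3 -m handwheel '[{"travel":[0,0,0.015],"dr":[0,0,0]}]' | sed -n '2p;4p'
python3 -m handwheel '[{"travel":[0,0,0.015],"dr":[0,0,0]}]' | sed -n '2p;4p'
python3 -m handwheel '[{"travel":[0,0,0.015],"dr":[0,0,0]}]' | sed -n '2p;4p'
```

```text
eef_pos: [0.4289, 0.0604, 0.0736]
wrist_force: [0.6, -0.2, 1.3]
eef_pos: [0.4281, 0.0604, 0.0714]
wrist_force: [-6.0, -0.1, 13.6]
eef_pos: [0.4288, 0.0604, 0.0701]
wrist_force: [-4.0, 1.0, 22.7]
eef_pos: [0.4292, 0.0604, 0.0698]
wrist_force: [-18.3, 0.4, 47.2]
```

```bash
python3 -m handwheel '[{"travel":[0,0,0],"dr":[0,0,0]}]' | sed -n '2p;4p'
python3 -m handwheel '[{"travel":[0,0,-0.005],"dr":[0,0,0]}]' | sed -n '2p;4p'
python3 -m handwheel '[{"travel":[0,0,-0.005],"dr":[0,0,0]}]' | sed -n '2p;4p'
python3 -m handwheel '[{"travel":[0,0,-0.005],"dr":[0,0,0]}]' | sed -n '2p;4p'
python3 -m handwheel '[{"travel":[0,0,-0.005],"dr":[0,0,0]}]' | sed -n '2p;4p'
```

```text
eef_pos: [0.4289, 0.0604, 0.0708]
wrist_force: [-5.3, -1.6, 7.9]
eef_pos: [0.4283, 0.0605, 0.0721]
wrist_force: [-3.5, -0.1, 5.8]
eef_pos: [0.4287, 0.0605, 0.0734]
wrist_force: [2.3, 0.0, 2.0]
eef_pos: [0.429, 0.0605, 0.0744]
wrist_force: [0.7, -0.3, -0.5]
eef_pos: [0.4289, 0.0606, 0.0752]
wrist_force: [-0.5, -0.4, -0.0]
```

```bash
python3 - <<'E'
from h import *
snap('scene','s0.png'); snap('wrist','w1.png')
E
python3 -m handwheel '[{"travel":[0,0,0.01],"dr":[0,0,0]}]' | sed -n '2p;4p'
python3 -m handwheel '[{"travel":[0,0,0.01],"dr":[0,0,0]}]' | sed -n '2p;4p'
python3 -m handwheel '[{"travel":[0,0,0.008],"dr":[0,0,0]}]' | sed -n '2p;4p'
python3 -m handwheel '[{"travel":[0,0,0.008],"dr":[0,0,0]}]' | sed -n '2p;4p'
python3 -m handwheel '[{"travel":[0,0,0.008],"dr":[0,0,0]}]' | sed -n '2p;4p'
python3 - <<'E'
from h import *
snap('scene','s1.png'); snap('wrist','w2.png')
c=viewer.get_calibration('scene')
p=np.array(c['R'])@np.array([.4695,.0637,.085])+c['t'];s=p[:2]/p[2];u,v,_=(np.array(c['camera_matrix'])@[*s,1]).astype(int);print(u,v,p)
L=[]
for f in('s0','s1'):
    im=cv2.imread(f'pics/{f}.png');L.append(cv2.resize(im[max(v-35,0):v+35,max(u-48,0):u+48],None,fx=8,fy=4.2*8/4.2*.53,interpolation=2))
cv2.imwrite('pics/cmp.png',np.vstack(L)); print(L[0].shape)
E
python3 go.py .4695 .0637 .11
```

```text
eef_pos: [0.4287, 0.0606, 0.0735]
wrist_force: [-2.7, -0.6, 4.2]
eef_pos: [0.4279, 0.0606, 0.0718]
wrist_force: [-5.7, -1.6, 7.2]
eef_pos: [0.4282, 0.0605, 0.0708]
wrist_force: [-1.1, 0.5, 12.4]
eef_pos: [0.4287, 0.0605, 0.0702]
wrist_force: [-5.0, 1.5, 15.6]
eef_pos: [0.4289, 0.0605, 0.07]
wrist_force: [-7.8, 0.4, 24.0]
262 154 [ 0.00212927 -0.12706875  1.52582268]
(297, 768, 3)
t 6.7167 pos [0.4289 0.0605 0.0701] F [-5.59  0.22 17.31] op -0.0
travel [ 0.274 -0.02  -0.263] dr [ 0.012 -0.021 -0.005]
```

View pics/cmp.png

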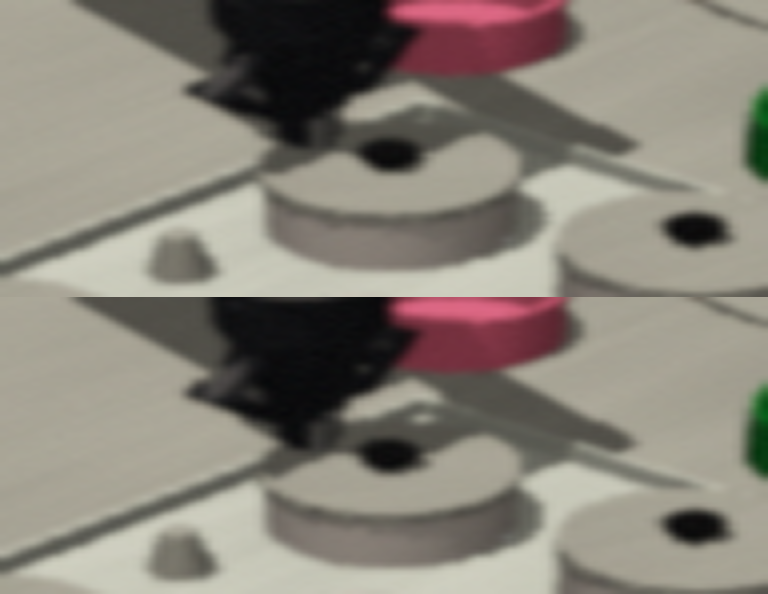

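Run:
```python
from h import *
a=cv2.imread('pics/s0.png',0).astype(np.float32);b=cv2.imread('pics/s1.png',0).astype(np.float32)
# crop origin (214,119), 8x by 4.24y
def sh(x0,y0,x1,y1):
    r=np.s_[119+int(y0/4.24):119+int(y1/4.24),214+int(x0/8):214+int(x1/8)]
    A,B=a[r],b[r]
    return cv2.phaseCorrelate(A,B,cv2.createHanningWindow(A.shape[::-1],cv2.CV_32F))
for n,r in dict(knob=(340,125,440,185),front=(320,190,460,240),left=(255,160,330,230),right=(450,130,545,220),tubfoot=(300,240,480,290),lidc_knob=(640,200,760,265),nozzle=(130,220,230,290)).items(): print(n,sh(*r))
L=[cv2.resize(cv2.imread(f'pics/{f}.png')[60:240,130:400],None,fx=2.9,fy=1.65) for f in('w1','w2')]
cv2.imwrite('pics/cmpw.png',np.vstack(L))
```

```text
knob ((0.19660517171365743, 1.0484174556748336), 0.8299617036183675)
front ((-0.2336139456695303, 0.43915181492804845), 1.2691194646888309)
left ((-0.05777378947641587, 0.811194698780902), 1.05154613521364)
right ((0.010595762578862633, 0.47400045133141333), 0.9227240333954493)
tubfoot ((-0.04560455074044967, 0.23219830542426667), 1.0462405131094985)
lidc_knob ((0.5309830317400408, 0.5860967696000774), 0.9874073017968071)
nozzle ((-0.13226431611480027, -0.04718454675854211), 0.9831804324079443)
```

View pics/cmpw.png

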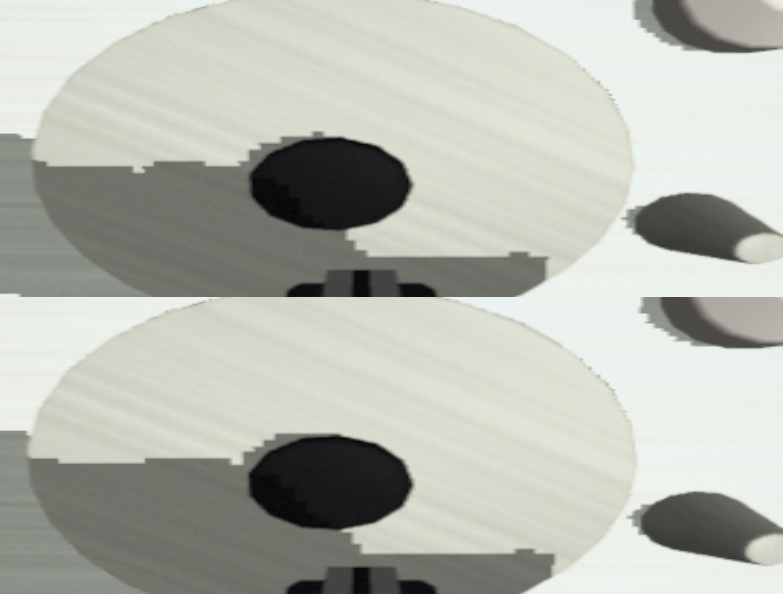

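```bash
python3 -m handwheel '[{"travel":[0,0,-0.15],"dr":[0,0,0]},{"travel":[0,0,-0.13],"dr":[0,0,0]},{"travel":[0,0,0],"dr":[0,0,0]},{"travel":[0.13,-0.01,0],"dr":[0,0,0]},{"travel":[0.13,-0.01,0],"dr":[0,0,0]},{"travel":[0,0,0],"dr":[0,0,0]},{"travel":[0,0,0],"dr":[0,0,0]}]'; python3 go.py .4695 .0637 .1
```

```text
time_s: 7.3
eef_pos: [0.4663, 0.0641, 0.1105]
eef_rot: [0.003, 1.0, -0.002, 0.003]
wrist_force: [0.6, -0.5, -0.3]
opening: 0.002
t 7.3 pos [0.4663 0.0641 0.1105] F [ 0.62 -0.48 -0.26] op 0.0
travel [0.021 0.002 0.07 ] dr [ 0.011 -0.013 -0.006]
```

```bash
python3 -m handwheel '[{"travel":[0.02,0,0],"dr":[0.011,-0.013,-0.006]},{"travel":[0,0,0.06],"dr":[0,0,0]},{"travel":[0,0,0],"dr":[0,0,0]},{"travel":[0,0,0],"dr":[0,0,0]}]'
python3 - <<'E'
from h import *
c=viewer.get_calibration('wrist');im=snap('wrist','w3.png')
m=(im.max(2)<60).astype(np.uint8);n,l,s,ce=cv2.connectedComponentsWithStats(m)
for i in range(1,n):
    if s[i,4]>300: print(s[i],ce[i],ray('wrist',*ce[i],.091,c))
E
python3 go.py .4695 .0637 .096
```

```text
time_s: 7.63
eef_pos: [0.4661, 0.0643, 0.0979]
eef_rot: [-0.001, 1.0, 0.0, -0.003]
wrist_force: [-0.2, -0.3, -0.3]
opening: 0.001
[   0    0   71  131 6735] [33.76718634 66.58708241] [0.56117508 0.18067174 0.091     ]
[379   0  62  23 897] [405.51505017   9.90858417] [ 0.58643246 -0.01175076  0.091     ]
[495 186  17  82 518] [502.50579151 223.83783784] [ 0.47143393 -0.0905436   0.091     ]
[   16   201   477   183 46708] [252.77988781 327.23835317] [0.39566476 0.06493489 0.091     ]
t 7.6833 pos [0.4656 0.0643 0.0977] F [ 0.29 -0.25 -0.46] op 0.0
travel [0.026 0.004 0.011] dr [-0.003  0.014  0.001]
```

```bash
python3 -m handwheel '[{"travel":[0.025,0,0],"dr":[0,0,0]},{"travel":[0,0,0.015],"dr":[0,0,0]}]' | sed -n '2p;4p'
python3 -m handwheel '[{"travel":[0,0,0.012],"dr":[0,0,0]}]' | sed -n '2p;4p'
python3 -m handwheel '[{"travel":[0,0,0.012],"dr":[0,0,0]}]' | sed -n '2p;4p'
python3 -m handwheel '[{"travel":[0,0,0.01],"dr":[0,0,0]}]' | sed -n '2p;4p'
python3 -m handwheel '[{"travel":[0,0,0.01],"dr":[0,0,0]}]' | sed -n '2p;4p'
```

```text
eef_pos: [0.4691, 0.0643, 0.0953]
wrist_force: [0.1, 0.0, 1.5]
eef_pos: [0.4691, 0.0643, 0.0934]
wrist_force: [-0.9, 1.0, -0.3]
eef_pos: [0.4694, 0.0643, 0.0917]
wrist_force: [-0.6, -0.1, 6.8]
eef_pos: [0.4695, 0.0643, 0.0905]
wrist_force: [-3.0, 0.2, 7.7]
eef_pos: [0.4695, 0.0643, 0.0895]
wrist_force: [-4.7, -0.2, 9.2]
```

Contact at about 0.092 with springy compliance: lid_a is the sprung one. I continue to the rim.

```bash
python3 -m handwheel '[{"travel":[0,0,0.012],"dr":[0,0,0]}]' | sed -n '2p;4p'
python3 -m handwheel '[{"travel":[0,0,0.012],"dr":[0,0,0]}]' | sed -n '2p;4p'
python3 -m handwheel '[{"travel":[0,0,0.012],"dr":[0,0,0]}]' | sed -n '2p;4p'
```

```text
eef_pos: [0.4695, 0.0643, 0.0883]
wrist_force: [-4.0, 0.5, 8.4]
eef_pos: [0.4694, 0.0643, 0.0879]
wrist_force: [-11.6, 0.8, 28.2]
eef_pos: [0.4694, 0.0643, 0.0879]
wrist_force: [-10.4, -0.0, 25.1]
```

Run:
```python
from h import *
for i in range(5):
    im=snap('scene','f.png') if i<4 else snap('top','f2.png'); o=ctrl.get_obs(); print(o['time_s'],o['eef_pos'].round(4),o['wrist_force'].round(1),o['torque'].round(2))
im=cv2.imread('pics/f.png')[119:189,214:310]
cv2.imwrite('pics/fc.png',np.hstack([cv2.resize(cv2.imread('pics/s0.png')[119:189,214:310],None,fx=4,fy=4,interpolation=2),cv2.resize(im,None,fx=4,fy=4,interpolation=2)]))
```

```text
8.4833 [0.4694 0.0643 0.088 ] [-9.6  0.4 20.7] [0.01 1.6  0.01]
8.5333 [0.4694 0.0643 0.088 ] [-9.7  1.4 20.9] [ 0.04  1.63 -0.  ]
8.5833 [0.4694 0.0643 0.0879] [-8.9  0.7 20.2] [0.03 1.62 0.01]
8.6333 [0.4694 0.0643 0.088 ] [-9.4 -0.2 19.7] [ 0.01  1.59 -0.01]
8.6833 [0.4694 0.0643 0.088 ] [-8.9 -0.  21.1] [ 0.02  1.62 -0.  ]
```

View pics/fc.png

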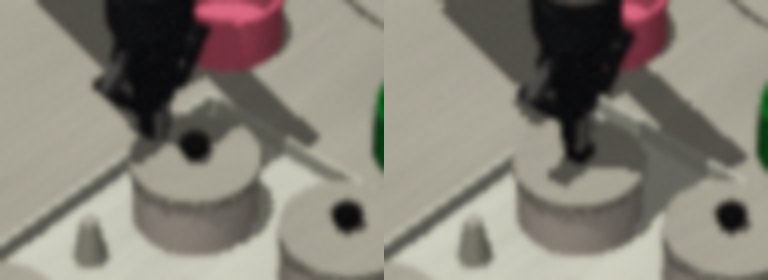

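The view shows the fingertip on lid_a's knob. The lid is level and lower than before, and its neighbours have not moved. The push holds steady at about 20 N.

```bash
python3 -c "from bench import ctrl; print(ctrl.hand_in())"
```

```text
the job is handed in; nothing more can be done
None
```

The unseated lid was lid_a. I handed the job in at about 8.7 s with the shut fingertips still holding it down by its knob. One force reading on the way may count against the job.

- **Force reading near the limit:** while pressing lid_b I stepped too coarsely. One reading was [-36.8, 24.7, 114.2] N, which is about 122 N in total against the 120 N limit, so the run may fail on that rule. After that I used much smaller steps.
- **Finding the lid:** lid_b was firm, with its top at about z = 0.070. The edge of lid_a met the fingertip about 4 mm higher, at about 0.0735. It went down under a few newtons, and on release the push faded to zero at about 0.074. I stopped there, so lid_c and lid_d were not pressed.
- **Seating it:** the fingertip met the knob of lid_a at about 0.092. It gave about 4 mm under roughly 8 N and then stopped hard at 0.088, the height expected for a fully seated lid.
- **Last checks:** over the last 0.25 s the push stayed at 20–21 N with z at 0.088. There was also a sideways force of about 9 N. The final scene picture shows the lid level and lower than before, with its neighbours in place.
- **Inconclusive check:** comparing the pictures for the tilt of lid_a gave only about half a pixel to one pixel. I identified it from the force and height readings, and the pictures only agree weakly.

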